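Load an inkstone under the leaf spring of its carving cradle

TASK

Put the inkstone in place for carving: with closed fingertips in its well, press the stone down hard on the sprung bed of its cradle before it reaches the leaf spring, and slide it, still pressed down, under the spring until it is fully home against the end block. Then let go and leave it held there by the spring. Do not pick the stone up or lift it, and leave the other things on the table where they are.

Things in the scene. Friction and masses are not known exactly. Their poses are not given: they have to be found in the camera images.
- cradle: Fixed carving cradle: plywood board 322 x 120 mm, two side fences along x (88 mm apart inside, tops 46 mm above the table), white sprung bed between them, dark end block (69 mm high) and steel leaf spring. +x: the way the stone slides, to the end block; z up. Origin: at table height, under the stone's origin when it is home; the end block's face is 60 mm along +x.
- bed (a joint): How far the bed is pressed down (m): 0 up, 0.017 bottomed. Level, 240 x 84 mm, top 34 mm above the table when up; moves straight down only. Spring 9.5 N (it carries the stone) plus 0.8 N per mm. The stone passes under the nose with the bed 11 to 17 mm down (12 to 19 N of finger force); with less its front butts against the nose.
- leaf (a joint): Lift angle (rad) of the leaf spring: 0 at rest on its stop, at most 0.24. Steel strip 46 mm wide hinged on the end block, reaching 62 mm back over the bed to a rolled nose. About 2 N at the nose starts to lift it, 1 N more per mm; pushed level it does not yield. About 0.14 with the stone home and let go.
- nose (a point): Lowest point of the leaf spring's rolled nose (a 10 mm round bar across the cradle); at rest it is 39 mm above the table and 34 mm along the cradle's +x from the cradle's origin.
- stone: Dark slate inkstone, 120 x 84 x 24 mm, 0.4 to 0.63 kg, loose on the bed. Origin at the centre of its underside, x along its length; the front (+x) has a plain rim with a 6 mm bevel, back and side rims carry carved beads. 2 mm play to each fence. Home: its origin is over the cradle's origin. Friction on the bed about 0.25.
- well (a point): Centre of the floor of the stone's rectangular open well: 56 mm along the stone's x, 54 mm along y, 9 mm deep, upright walls. The point is 15 mm above the stone's underside and 4 mm behind its centre. The well's front wall is 28 mm further along +x and can be pushed against.
- pot: Blue ceramic brush pot, 64 mm across, 80 mm high, standing beside the cradle; origin under its centre. Not to be disturbed.
- seal: Reddish seal stone 28 x 28 x 60 mm, standing beside the cradle; origin under its centre. Not to be disturbed.
- burin: Burin with a handle, 170 mm long, lying beside the cradle on the other side. Not to be disturbed.
- giftbox: Brown lidded box 154 x 104 x 50 mm, beyond the burin; origin under its centre. Not to be disturbed.

How it is judged (in metres and radians):
On the way, in this order (a step that is already met when the one before it is completed fails the run):
1. the fingers press the stone well down on its bed (9 mm or more) before it reaches the leaf spring (x of stone in the frame of cradle below -0.033 m and value of joint bed above 0.009 m and contact force between the fingers and stone above 5 N), for 0.05 s.
2. the stone, pressed down by the fingers, has its front edge under the nose of the leaf spring (x of stone in the frame of cradle above -0.022 m and value of joint bed above 0.009 m and value of joint leaf above 0.015 rad and contact force between the fingers and stone above 3 N), for 0.05 s.
At the end, for the whole second after the job is handed in: The stone lies flat and at rest between the fences, within 4 mm of the end block, under the leaf spring, which it holds lifted (more than 0.05 rad); the pot, seal, burin and box are within 20 mm of where they started (x of stone in the frame of cradle between -0.004 and 0.004 m and y of stone in the frame of cradle between -0.005 and 0.005 m and z of stone in the frame of cradle below 0.033 m and value of joint leaf above 0.05 rad and linear speed of stone below 0.01 m/s and angle between stone's own z axis and vertical below 0.08 rad and distance of each of pot, seal, burin, giftbox from where it was at the start of the episode below 0.02 m); the robot touches nothing.
It fails at once if the stone is lifted off its bed (more than 10 mm above its starting height) (z of stone in the frame of cradle above 0.044 m).
It fails at once if the stone is tipped by more than about 11 degrees (angle between stone's own z axis and vertical above 0.2 rad).
It fails at once if a bystander is moved more than 20 mm (distance of any of pot, seal, burin, giftbox from where it was at the start of the episode above 0.02 m).
It also fails if it takes over 40 s, if anything falls off the work surface, if the arm or the gripper's body presses on something with over 40 N, if the wrist force passes 120 N, or if a joint passes its speed limit or range.

ROBOT

A 7-joint arm with a two-finger parallel gripper is mounted at the origin on the work surface. World frame = base frame: x ahead of the robot, y to its left, z up, the work surface at z = 0. Lengths are in m, angles in degrees, forces in N, time in s.
With the tool pointing down it reaches from about 0.35 to 0.9 m from the base axis. Payload 8.1 kg.
Tool frame: the origin (TCP) lies at the very end of the fingers, on their centre line; the grasp point (between the pads) lies 19 mm behind it; z points along the fingers, y is the line along which they close (so a half turn about z gives the same grasp; the last joint's range is limited). The gripper opens to 92 mm and grips with 3 to 60 N. Pads are 19 mm wide; open, the fingers measure 130 mm over their backs; the gripper's body (75 mm by 190 mm) begins 47 mm behind the grasp point.
Start: joints at [-71.769, 24.895, 1.432, 90.138, -0.665, 64.973, -4.303], TCP at [0.255, 0.57, 0.227] pointing down, gripper open.
Joint ranges: [-149.89, 149.89], [-25.12, 119.58], [-72.63, 75.52], [4.76, 147.25], [-75.54, 255.54], [6.69, 114.76], [-157.13, 157.13]. Speed limits (degrees/s): [127.2, 127.2, 172.46, 172.46, 180, 180, 180].

INTERFACE

Orientations are given as [roll, pitch, yaw] about the fixed x, y, z axes, in that order (R = Rz(yaw) Ry(pitch) Rx(roll)).
In Python, from cell import manip, planner, viewer, hand_in, nets gives the robot as it stands. Calls block until the motion is done:
- manip.move_to(position, orientation): joint-space move of the TCP to a pose.
- manip.servo_line(position, rotation=None, speed=0.15, until_force=None): straight line of the TCP; rotation=None keeps the orientation; speed is the mean speed in m/s. With until_force (N) it stops when the force on the tool has changed by that much, and returns True; else False.
- manip.goto_joints(angles): joint-space move.
- manip.grip(opening, grasp_force=None): finger opening in m; grasp_force is the grip in N (None keeps the last); returns when the fingers have stopped.
- manip.pause(seconds).
- planner.ik(position, orientation): joint angles nearest the present ones, or None.
- manip.read_state(): the state.
- viewer.snapshot(name): name is "side" or "top"; returns a dict with "image" (384x512x3 uint8, red, green, blue), "fx", "fy", "cx", "cy" (pixels), "k1" (the pictures are not rectified: a ray, as slopes to the right and down, at radius r is drawn at 1 + k1 r^2 times it, then the intrinsics apply), "origin" and "rotation" of the camera in the world. Camera axes: x right, y down, z forward; pixel columns grow to the right and rows downward; lengths in m; the calibration is good to about 2 mm. A picture is of the moment at which its call begins. There is no depth.
A pose or a line that the arm cannot do raises manip.Unreachable and nothing moves.
- hand_in(): hands the job in; it is judged then, once.
Trained networks look in a picture, given as the dict that the camera call returned (one of the last four; its "shot" number tells which), for a name from the list of things; names that differ only in an ending like _2 or _b are one class to them, and where a whole thing is asked for, a point or a joint stands for the part that bears it (a point fixed in the world has none). Each returns a list of dicts, best first, with "confidence" (0 to 1); they miss things now and then, are a little off and sometimes report something else, mostly with a low value. They report only what shows in the picture. A call takes as long as a camera call.
- nets.search_frame(picture, label): "at" ([x, y, z] in m, in world coordinates, good to about 4 mm: the middle of the surface that is visible of it).
- nets.regions_of(picture, label): "pixels" (384x512 bool, what is visible of it).
The state is a dict: "time_s": time; "joint_pos": joint angles; "joint_vel": joint speeds; "tau": joint torques, N m; "eef_pos": TCP position; "tool_rot": TCP orientation; "contact_force": force on the tool from outside, world axes, zero at the start; "wrist_torque": the same for the moment, N m; "grip_width": finger opening in m; "gripper_force": force on a finger pad.
Only numpy, scipy, OpenCV 4.12 (cv2) and the standard library are available. Lean on these libraries where they do the work, as an engineer would, in place of code of your own. Each camera call takes 0.05 s, during which the arm holds its last target. There are 200 camera calls.

## Working session

There is one attempt and no reset: what is moved stays moved. The work goes in short steps, each a Python script; the robot and the scene stay as the last script left them, time stands still between calls to the robot, and variables do not carry over. Pictures are saved under pics/ and viewed, at most 10 in all, crops included, and the job is handed in when it is done.

```bash
mkdir -p pics; ls; python3 - <<'E'
from cell import manip, planner, viewer, hand_in, nets
import cv2,numpy as np
for n in ["side","top"]:
    p=viewer.snapshot(n); cv2.imwrite(f"pics/{n}0.png",p["image"][:,:,::-1])
    print(n,p["fx"],p["cx"],p["cy"],p["k1"],np.round(p["origin"],3),np.round(p["rotation"],3).tolist())
    for l in ["stone","cradle","well","nose","leaf","bed","pot","seal","burin","giftbox"]:
        print(l,[(np.round(d["at"],3).tolist(),round(d["confidence"],2)) for d in nets.search_frame(p,l)][:2])
print(manip.read_state())
E
```

```text
pics
side 360.05985399481636 260.37301067804367 190.99746656297182 -0.005807989651153094 [ 0.098 -0.457  0.494] [-122.672, 0.831, -46.55]
stone [([0.53, -0.127, 0.062], 0.76)]
cradle [([0.543, -0.233, 0.019], 0.64), ([0.695, -0.15, 0.054], 0.2)]
well [([0.537, -0.128, 0.055], 0.91)]
nose [([0.695, -0.149, 0.053], 0.9)]
leaf [([0.694, -0.149, 0.051], 0.63), ([0.608, -0.164, 0.037], 0.3)]
bed [([0.625, -0.122, 0.033], 0.56)]
pot [([0.633, -0.015, 0.054], 0.61)]
seal [([0.522, 0.006, 0.042], 0.75)]
burin [([0.544, -0.232, 0.02], 0.65)]
giftbox [([0.524, -0.352, 0.048], 0.97), ([0.622, -0.124, 0.035], 0.29)]
top 390.26819161565476 255.88402737154894 191.83203469213578 -0.09963216474211627 [0.466 0.003 0.975] [-172.785, 0.85, -90.915]
stone [([0.542, -0.12, 0.057], 0.7)]
cradle [([0.643, -0.132, 0.036], 0.87)]
well [([0.548, -0.126, 0.061], 0.66)]
nose [([0.696, -0.146, 0.052], 0.9), ([0.532, 0.019, 0.062], 0.51)]
leaf [([0.703, -0.146, 0.051], 0.93)]
bed [([0.628, -0.127, 0.032], 0.95)]
pot [([0.651, -0.001, 0.037], 0.92)]
seal [([0.53, 0.018, 0.063], 0.72)]
burin [([0.553, -0.225, 0.022], 0.59)]
giftbox [([0.544, -0.339, 0.05], 0.84)]
{'time_s': 1.1, 'joint_pos': array([-71.76778094,  24.89388582,   1.43447008,  90.13988955,
        -0.66448847,  64.97371982,  -4.30307873]), 'joint_vel': array([-0.01556732, -0.09063748, -0.00786173, -0.07002149,  0.16824252,
       -0.07857805, -0.05409498]), 'tau': array([-5.07309505e-05, -6.67672420e+01,  9.83649530e-01, -3.14821458e+01,
       -6.07777387e-02,  3.21262283e-02, -1.04377784e-05]), 'eef_pos': array([0.2553569 , 0.57044604, 0.22673986]), 'tool_rot': array([1.79999031e+02, 1.60038732e-03, 1.55882359e+02]), 'contact_force': array([0.73908193, 0.39122346, 0.55837595]), 'wrist_torque': array([ 0.007828  ,  0.02633649, -0.00920086]), 'gripper_force': 0.0, 'grip_width': 0.09162326479720911}
```

View pics/top0.png

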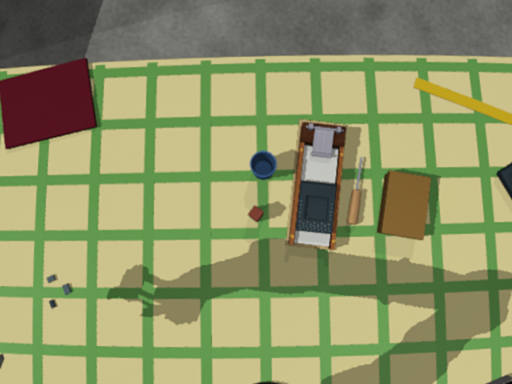

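View pics/side0.png

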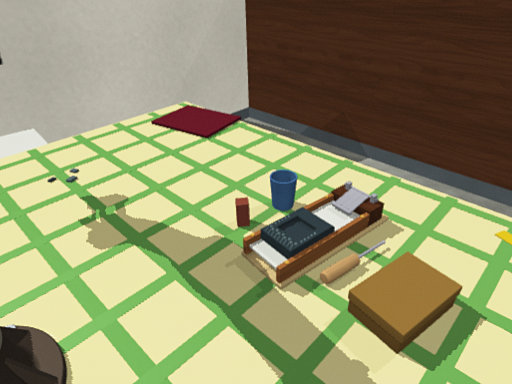

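The top view shows the cradle running up-image (stone at ~(317,207), leaf at ~(323,143), end block at ~(323,128)). The pot is at (263,165), the seal at (256,214), and the burin and box are to the right. I'll fit the pose from the masks.

```bash
cat > h.py <<'E'
from cell import manip, planner, viewer, hand_in, nets
import cv2,numpy as np
from scipy.spatial.transform import Rotation as R
def proj(p,X):  # world -> pixels
    r=np.array(p["rotation"]); M=r if r.shape==(3,3) else R.from_euler("xyz",r,degrees=True).as_matrix()
    c=(np.atleast_2d(X)-p["origin"])@M; s=c[:,:2]/c[:,2:]
    s=s*(1+p["k1"]*(s**2).sum(1,keepdims=True))
    return s*[p["fx"],p["fy"]]+[p["cx"],p["cy"]]
def back(p,uv,z):
    r=np.array(p["rotation"]); M=r if r.shape==(3,3) else R.from_euler("xyz",r,degrees=True).as_matrix()
    d=(np.atleast_2d(uv)-[p["cx"],p["cy"]])/[p["fx"],p["fy"]]; s=d.copy()
    for _ in range(8): s=d/(1+p["k1"]*(s**2).sum(1,keepdims=True))
    w=np.c_[s,np.ones(len(s))]@M.T
    return p["origin"]+w*((z-p["origin"][2])/w[:,2:])
def fit(p,l,z):
    m=nets.regions_of(p,l)[0]; v,u=np.nonzero(m["pixels"])
    X=back(p,np.c_[u,v].astype(float),z)[:,:2]
    (c,s,a)=cv2.minAreaRect((X*1000).astype(np.float32)); mu=X.mean(0)
    w,V=np.linalg.eigh(np.cov(X.T)); e=V[:,1]*np.sign(V[0,1])
    print(l,round(m["confidence"],2),"n",len(u),"mean",mu.round(4),"rect",np.round(c),np.round(s),round(a,1),"pca",np.degrees(np.arctan2(e[1],e[0])).round(2))
E
python3 - <<'E'
from h import *
for n in ["top","side"]:
    p=viewer.snapshot(n)
    for l,z in [("stone",.058),("cradle",.034),("well",.058),("bed",.034),("leaf",.05),("nose",.045)]:
        try: fit(p,l,z)
        except IndexError: print(l,"none")
E
```

```text
stone 0.72 n 1929 mean [ 0.5452 -0.1255] rect [ 546. -125.] [ 91. 122.] 82.8 pca -7.13
cradle 0.88 n 4190 mean [ 0.625  -0.1331] rect [ 604. -132.] [120. 312.] 82.0 pca -8.97
well 0.7 n 1808 mean [ 0.5453 -0.1246] rect [ 545. -125.] [ 86. 120.] 82.3 pca -8.02
bed 0.75 n 1534 mean [ 0.5911 -0.1328] rect [ 575. -132.] [ 88. 243.] 82.4 pca -7.31
leaf 0.72 n 517 mean [ 0.7003 -0.1486] rect [ 701. -148.] [49. 69.] 79.1 pca -16.47
nose 0.86 n 477 mean [ 0.7018 -0.1503] rect [ 703. -150.] [47. 66.] 79.4 pca -11.06
stone 0.87 n 2161 mean [ 0.5301 -0.1315] rect [ 533. -129.] [ 97. 134.] 83.3 pca -3.49
cradle 0.67 n 5492 mean [ 0.5874 -0.1533] rect [ 607. -140.] [151. 363.] 83.1 pca -2.05
well 0.78 n 2222 mean [ 0.5297 -0.1316] rect [ 533. -130.] [ 98. 136.] 81.9 pca -5.71
bed 0.59 n 1126 mean [ 0.5696 -0.1279] rect [ 573. -126.] [ 79. 245.] 82.1 pca -8.94
leaf 0.91 n 483 mean [ 0.7002 -0.1453] rect [ 703. -146.] [92. 51.] 0.4 pca 6.94
nose 0.61 n 503 mean [ 0.7061 -0.1432] rect [ 708. -144.] [54. 94.] 89.2 pca 7.0
```

```bash
cat >> h.py <<'E'
YAW=-7.8
ex=np.array([np.cos(np.radians(YAW)),np.sin(np.radians(YAW)),0])
S0=np.array([.5455,-.125,0])
def st(t=""):
    s=manip.read_state(); e=s["eef_pos"]; d=e-S0; ey=np.array([-ex[1],ex[0],0])
    print(t,"t%.2f"%s["time_s"],"along %.4f lat %.4f z %.4f"%(d@ex,d@ey,e[2]),"F al/lat/z",np.round([s["contact_force"]@ex,s["contact_force"]@ey,s["contact_force"][2]],1)); return s
E
python3 - <<'E'
from h import *
w=S0+.004*ex
q={}
for y in (YAW,YAW+180):
    a=planner.ik((w+[0,0,.15]).tolist(),[180,0,y]); print(y,None if a is None else np.round(a,1)); q[y]=a
y=min((k for k in q if q[k] is not None),key=lambda k:abs(q[k][6]))
manip.grip(0.0,30)
manip.move_to((w+[0,0,.15]).tolist(),[180,0,y]); st("above")
manip.servo_line((w+[0,0,.08]).tolist(),speed=.1); st("low")
print(manip.read_state()["tool_rot"],manip.read_state()["grip_width"])
p=viewer.snapshot("side"); cv2.imwrite("pics/side1.png",cv2.resize(p["image"][150:320,200:420,::-1],None,fx=3,fy=3))
E
```

```text
-7.8 [-31.8  34.   59.4 107.3 -34.3  58.7 -55.7]
172.2 [-16.6  25.9  33.5 106.3 -17.6  53.  107.2]
above t5.92 along 0.0042 lat 0.0011 z 0.1499 F al/lat/z [ 0.2  1.2 -0. ]
low t6.78 along 0.0043 lat -0.0003 z 0.0804 F al/lat/z [-0.6  0.   0.2]
[ 1.79987065e+02 -3.45204086e-02 -7.81384690e+00] 0.0005133660634571217
```

View pics/side1.png

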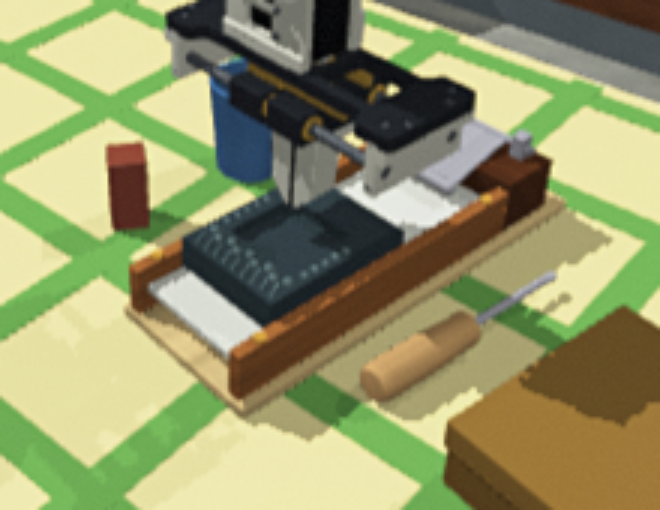

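The closed fingertips hang over the middle of the well (about (290,205) in the crop), with the fences clear. Next: find the floor by touch, then press.

```bash
python3 - <<'E'
from h import *
w=S0+.004*ex
print(manip.servo_line((w+[0,0,.036]).tolist(),speed=.03,until_force=4)); s=st("touch")
z0=s["eef_pos"][2]
for dz in (.004,.008,.011,.014):
    manip.servo_line((w+[0,0,.049-dz]).tolist(),speed=.03); manip.pause(.15); st(dz)
E
```

```text
True
touch t7.87 along 0.0038 lat 0.0000 z 0.0461 F al/lat/z [0.2 0.4 5.8]
0.004 t8.27 along 0.0040 lat -0.0001 z 0.0452 F al/lat/z [-0.5  0.8  4.5]
0.008 t8.70 along 0.0043 lat -0.0001 z 0.0415 F al/lat/z [-2.1  0.1  8.8]
0.011 t9.10 along 0.0045 lat -0.0002 z 0.0387 F al/lat/z [-1.9  0.8 10.9]
0.014 t9.50 along 0.0046 lat -0.0003 z 0.0360 F al/lat/z [-1.3  1.3 12.2]
```

```bash
python3 - <<'E'
from h import *
z=.034
manip.servo_line((S0+.004*ex+[0,0,z]).tolist(),speed=.03); st("press")
for a in np.arange(.015,.0751,.015):
    manip.servo_line((S0+a*ex+[0,0,z]).tolist(),speed=.05); st(round(a,3))
p=viewer.snapshot("top"); cv2.imwrite("pics/top2.png",cv2.resize(p["image"][100:260,240:440,::-1],None,fx=4,fy=3.7))
p=viewer.snapshot("side"); cv2.imwrite("pics/side2.png",cv2.resize(p["image"][150:320,200:420,::-1],None,fx=3,fy=3))
E
```

```text
press t9.75 along 0.0046 lat -0.0003 z 0.0350 F al/lat/z [-2.7  0.8 13.8]
0.015 t10.12 along 0.0164 lat -0.0004 z 0.0352 F al/lat/z [ 0.2  1.6 13.1]
0.03 t10.57 along 0.0315 lat -0.0005 z 0.0353 F al/lat/z [-0.6  1.7 13.5]
0.045 t11.02 along 0.0465 lat -0.0006 z 0.0353 F al/lat/z [-0.2  0.1 14. ]
0.06 t11.47 along 0.0615 lat -0.0005 z 0.0354 F al/lat/z [-0.3  0.6 13. ]
0.075 t11.92 along 0.0760 lat -0.0005 z 0.0350 F al/lat/z [-0.5  0.6 10.5]
```

View pics/side2.png

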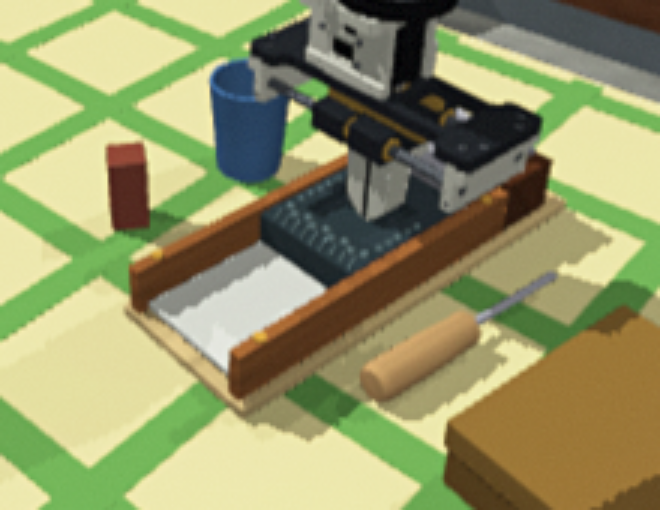

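The stone (rear edge at about (330,265) in the crop) is sliding between the fences with the bed down. The drop in vertical force suggests the nose now carries some load. I'll continue until it stops.

```bash
python3 - <<'E'
from h import *
z=.034
for a in np.arange(.082,.15,.004):
    manip.servo_line((S0+a*ex+[0,0,z]).tolist(),speed=.04); s=st(round(a,3))
    if abs(s["contact_force"]@ex)>9: break
p=viewer.snapshot("side"); cv2.imwrite("pics/side3.png",cv2.resize(p["image"][150:320,200:420,::-1],None,fx=3,fy=3))
E
```

```text
0.082 t12.34 along 0.0809 lat -0.0005 z 0.0344 F al/lat/z [-6.3  0.9  9.5]
0.086 t12.59 along 0.0841 lat -0.0005 z 0.0339 F al/lat/z [-7.7  0.1  8.6]
0.09 t12.84 along 0.0893 lat -0.0004 z 0.0343 F al/lat/z [-4.6 -0.5  7.7]
0.094 t13.09 along 0.0935 lat -0.0004 z 0.0343 F al/lat/z [-3.4  1.   6.6]
0.098 t13.34 along 0.0975 lat -0.0004 z 0.0344 F al/lat/z [-3.9  0.6  8.1]
0.102 t13.59 along 0.1015 lat -0.0004 z 0.0344 F al/lat/z [-2.3 -1.   8.2]
0.106 t13.84 along 0.1055 lat -0.0004 z 0.0344 F al/lat/z [-3.4  0.8  8.3]
0.11 t14.09 along 0.1061 lat -0.0004 z 0.0337 F al/lat/z [-14.4   1.8  12.7]
```

View pics/side3.png

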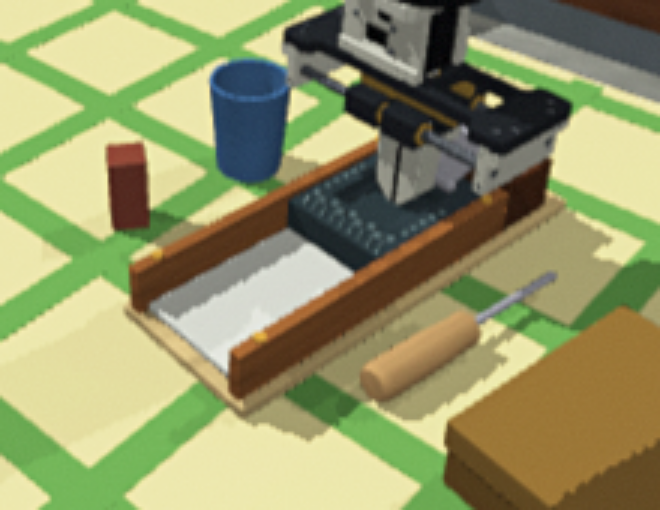

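```bash
python3 - <<'E'
from h import *
z=.034
for a in (.113,.116,.119,.122,.125,.128,.131):
    manip.servo_line((S0+a*ex+[0,0,z]).tolist(),speed=.04); s=st(round(a,3))
    if abs(s["contact_force"]@ex)>32: break
p=viewer.snapshot("top")
for l in("stone","cradle"): fit(p,l,.044 if l=="stone" else .034)
cv2.imwrite("pics/top4.png",cv2.resize(p["image"][100:260,240:440,::-1],None,fx=3.7,fy=3.7))
E
```

```text
0.113 t14.39 along 0.1062 lat -0.0004 z 0.0331 F al/lat/z [-23.6   1.7  17.7]
0.116 t14.64 along 0.1063 lat -0.0004 z 0.0324 F al/lat/z [-32.6   2.   21.9]Traceback (most recent call last):
  File "<stdin>", line 7, in <module>
  File "h.py", line 16, in fit
    m=nets.regions_of(p,l)[0]; v,u=np.nonzero(m["pixels"])
      ~~~~~~~~~~~~~~~~~~~~^^^
IndexError: list index out of range
```

```bash
python3 - <<'E'
from h import *
a=.1075
manip.servo_line((S0+a*ex+[0,0,.034]).tolist(),speed=.04); st("relief")
for z in (.038,.042,.046,.052,.06,.075,.12):
    manip.servo_line((S0+a*ex+[0,0,z]).tolist(),speed=.05); st(z)
manip.move_to((S0-.2*ex+[0,0,.28]).tolist(),[180,0,YAW]); st("away")
for n in("top","side"):
    p=viewer.snapshot(n)
    for l,z in(("stone",.048),("leaf",.05)):
        try: fit(p,l,z)
        except IndexError: print(n,l,"none")
    im=p["image"][100:260,240:440] if n=="top" else p["image"][150:320,200:420]
    cv2.imwrite(f"pics/{n}5.png",cv2.resize(im[:,:,::-1],None,fx=3.5,fy=3.5))
E
```

```text
relief t15.10 along 0.1060 lat -0.0004 z 0.0343 F al/lat/z [-6.4  0.5  9.9]
0.038 t15.35 along 0.1060 lat -0.0004 z 0.0380 F al/lat/z [-5.5 -0.9  4.4]
0.042 t15.60 along 0.1060 lat 0.0000 z 0.0418 F al/lat/z [-6.4 -0.4  1.6]
0.046 t15.85 along 0.1064 lat 0.0002 z 0.0459 F al/lat/z [-5.1  0.7  1. ]
0.052 t16.12 along 0.1088 lat -0.0001 z 0.0530 F al/lat/z [ 0.4 -0.7 -0. ]
0.06 t16.43 along 0.1080 lat -0.0001 z 0.0606 F al/lat/z [ 0.  -0.  -0.9]
0.075 t16.88 along 0.1077 lat 0.0000 z 0.0754 F al/lat/z [-0.3  0.3  0.5]
0.12 t17.93 along 0.1073 lat 0.0001 z 0.1197 F al/lat/z [-0.2 -0.2  0.1]
away t19.23 along -0.1994 lat 0.0003 z 0.2802 F al/lat/z [ 0.2  0.5 -0.8]
stone 0.67 n 1605 mean [ 0.6291 -0.1364] rect [ 636. -138.] [ 91. 122.] 81.7 pca -6.38
leaf 0.97 n 533 mean [ 0.7005 -0.1491] rect [ 701. -148.] [51. 68.] 84.3 pca -11.45
stone 0.95 n 1517 mean [ 0.617  -0.1407] rect [ 625. -138.] [ 90. 138.] 82.6 pca -6.68
leaf 0.8 n 460 mean [ 0.7054 -0.1425] rect [ 707. -144.] [54. 80.] 84.8 pca 0.53
```

View pics/side5.png

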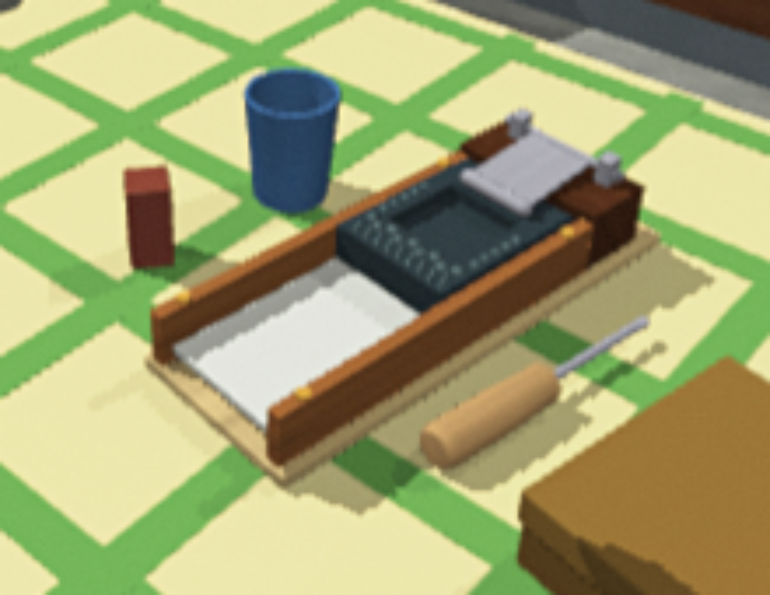

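View pics/top5.png

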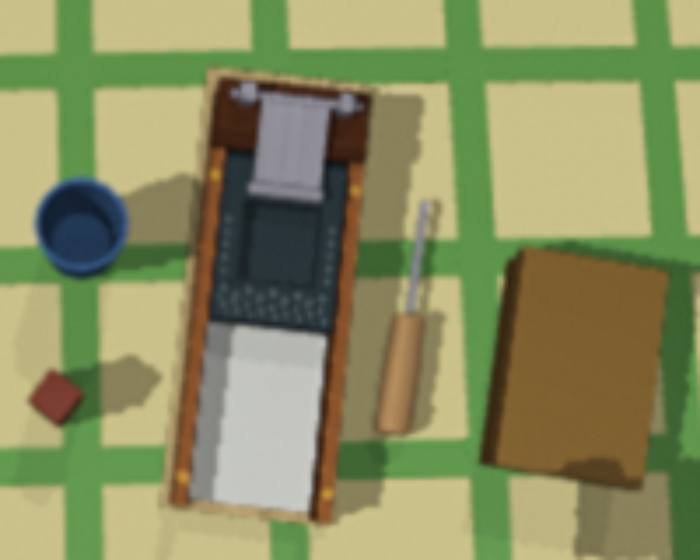

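The top view shows the stone's front edge flush on the end block at about (230,150), with no white bed showing between them. The nose rests on its rim at (285,193), and the other things haven't moved. The fingers were still pushing with about 5 N as they lifted out, so the stone is home.

```bash
python3 -c "
from cell import hand_in
print(hand_in())"
```

```text
the job is handed in; nothing more can be done
None
```

The inkstone was pressed down, slid under the leaf spring to a firm stop against the end block and released. In the final pictures it sits flush there under the spring with the other things unmoved; I have handed the job in, but no verdict came back.

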